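Gauge fired test bars and store them in a brushed crock

TASK

First brush the kiln dust loose in the crock: take the upright brush from its stand and, with the bristles against the inside wall, go down to the floor and up near the rim twice, then hang the brush back. Then gauge every porcelain test bar on the table, narrowest first: lay one end flat on the screw gauge's anvil under the spindle, turn the ratchet knob on top clockwise until it slips with the bar clamped, back it off, and lower the bar into the crock (do not drop it in). Finish with all the bars lying inside the crock, the gauge backed off well clear and the brush in its stand, leaving the small amber jar and the glaze bowl where they are.

Things in the scene. Friction and masses are not known exactly. Their poses are not given: they have to be found in the camera images.
- gauge: Bench screw gauge, grey C-frame, fixed. Origin on the table under the spindle axis; -x is its open front (robot side). Base plate 18 mm thick, x -55 to +90, y +-45. Anvil block x -52 to +20, y +-23, top at z 40; on it a back stop at x +22 (to z 52) and side fences at y +-23, x -20 to +22 (to z 48). Column x +42 to +68; arm x -17 to +44, y +-16, z 85 to 115. All mm.
- anvil (a point): Point on the anvil's flat top on the spindle axis, 40 mm above the table. A bar goes in from the front, its length along gauge x, far end about 15 mm past the axis; it then lies there by itself, its near end overhanging the front, where the hand holds it clear of the arm and knob.
- spindle: Steel spindle, 10 mm diameter, that comes down on the anvil; it does not turn. Body origin coincides with the gauge's origin when fully up.
- spindle_tip (a point): Centre of the spindle's lower face: 18 mm above the anvil when fully up.
- thimble (a joint): Angle of the thimble (aluminium sleeve below the knob), rad: 0 = spindle fully up (gap 18 mm), each rad clockwise (from above) lowers the spindle 5 mm; 2.0 = clamped on an 8 mm bar. It stays where it is left. Starts between 0 and 0.4.
- ratchet (a joint): Angle of the ratchet knob relative to the thimble, rad, growing clockwise from above, endless, start arbitrary. The knob carries the thimble both ways with up to 0.06 N m; beyond that (bar clamped with about 12 N, or spindle at its upper stop) it slips and this reading changes; else it is constant.
- knob_grip (a point): On the axis of the knurled ratchet knob, 152 mm above the table: a vertical cylinder, 28 mm diameter, 137 to 167 mm above the table, top free; it turns in place without rising or sinking. Grip at any yaw from above. Below it the 22 mm thick thimble, then the arm's top at 115 mm.
- crock: Terracotta crock, open top, fixed to the table: outside 136 mm diameter, 85 mm high; inside 124 mm diameter, floor 8 mm above the table. Origin at the centre of its underside, z up.
- stand: Wooden brush stand, fixed. Origin on the table under the place where the brush hangs. Base 100 x 90 x 12 mm; back post x +38 to +54; steel fork of two prongs along x (to x -24), open to -x (robot side), 24 mm apart, top at z 125. Lift the brush some 12 mm, draw it out by 70 mm to -x; hang it back the other way.
- brush: Round brush hanging upright, 200 mm long, 80 g. Origin at the bristles' lower end, z up the handle. Bristles 48 mm diameter (outer 6 mm springy, give way; core 36 mm firm), z 0 to 60; ferrule 24 mm to z 76; handle 14 mm diameter to z 200; collar 36 mm at z 105 to 111 rests on the fork. Hanging, origin is 20 mm above the table.
- brush_grip (a point): Point on the handle's axis, 160 mm above the bristles' end and 40 mm below the handle's top: grip here from above, any yaw.
- oil_jar: Bystander: small amber jar, 52 mm diameter, 70 mm high, behind on the left. Origin at the centre of its underside.
- glaze_bowl: Bystander: empty white bowl, 90 mm diameter, 50 mm high, beyond the task's things. Origin at the centre of its underside.
- bar_a: White porcelain test bar, 104 x 14 x 8 mm, about 31 g, lying flat on the table, or absent. Origin at the centre of its underside, x along its length, z up. Grip it across its width, 15 mm from an end.
- bar_b: White porcelain test bar, 104 x 20 x 8 mm, about 44 g, lying flat on the table, or absent. Origin at the centre of its underside, x along its length, z up. Grip it across its width, 15 mm from an end.
- bar_c: White porcelain test bar, 104 x 26 x 8 mm, about 57 g, lying flat on the table, or absent. Origin at the centre of its underside, x along its length, z up. Grip it across its width, 15 mm from an end.
- bar_d: White porcelain test bar, 104 x 32 x 8 mm, about 70 g, lying flat on the table, or absent. Origin at the centre of its underside, x along its length, z up. Grip it across its width, 15 mm from an end.

How it is judged:
On the way, in this order (a step that is already met when the one before it is completed fails the run):
1. brush in the crock, bristles against the wall, down at the floor (horizontal distance between brush and crock between 0.034 and 0.052 m and angle between brush's own z axis and vertical below 0.3 rad and z of brush in the frame of crock below 0.035 m), for 0.05 s.
2. brush in the crock, bristles against the wall, up near the rim (horizontal distance between brush and crock between 0.034 and 0.052 m and angle between brush's own z axis and vertical below 0.3 rad and z of brush in the frame of crock between 0.05 and 0.095 m), for 0.05 s.
3. brush in the crock, bristles against the wall, down at the floor again (all of step 1), for 0.05 s.
4. brush in the crock, bristles against the wall, up near the rim again (all of step 2), for 0.05 s.
5. the brush hangs in its stand again, released (horizontal distance between brush and stand below 0.015 m and z of brush in the frame of stand between 0.012 and 0.027 m and angle between brush's own z axis and vertical below 0.15 rad and contact force between the fingers and brush below 0.05 N), for 0.2 s.
6. the 14 mm wide bar is clamped flat on the anvil with the full force at which the ratchet slips (contact force between spindle and bar_a above 7 N and z of bar_a in the frame of gauge between 0.035 and 0.045 m and angle between the z axis of bar_a and the z axis of gauge, either way round below 0.12 rad), for 0.2 s.
7. the 20 mm wide bar is clamped flat on the anvil with the full force at which the ratchet slips (contact force between spindle and bar_b above 7 N and z of bar_b in the frame of gauge between 0.035 and 0.045 m and angle between the z axis of bar_b and the z axis of gauge, either way round below 0.12 rad), for 0.2 s.
8. the 26 mm wide bar is clamped flat on the anvil with the full force at which the ratchet slips (contact force between spindle and bar_c above 7 N and z of bar_c in the frame of gauge between 0.035 and 0.045 m and angle between the z axis of bar_c and the z axis of gauge, either way round below 0.12 rad), for 0.2 s.
9. the 32 mm wide bar is clamped flat on the anvil with the full force at which the ratchet slips (contact force between spindle and bar_d above 7 N and z of bar_d in the frame of gauge between 0.035 and 0.045 m and angle between the z axis of bar_d and the z axis of gauge, either way round below 0.12 rad), for 0.2 s.
At the end, for the whole second after the job is handed in: Every bar present lies at rest inside the crock (centre within 45 mm of its axis and below 70 mm above its underside), the brush hangs in the stand's fork (within 15 mm, upright, released), and the gauge is backed off (thimble below 1.3 rad, a gap over 11.5 mm) (all of step 5 and horizontal distance between each of bar_a, bar_b, bar_c, bar_d and crock below 0.045 m and z of bar_a in the frame of crock between 0 and 0.07 m and linear speed of each of bar_a, bar_b, bar_c, bar_d below 0.02 m/s and z of bar_b in the frame of crock between 0 and 0.07 m and z of bar_c in the frame of crock between 0 and 0.07 m and z of bar_d in the frame of crock between 0 and 0.07 m and value of joint thimble below 1.3 rad); the robot touches nothing.
It fails at once if the amber jar is moved more than 30 mm (distance of oil_jar from where it was at the start of the episode above 0.03 m).
It fails at once if the glaze bowl is moved more than 30 mm (distance of glaze_bowl from where it was at the start of the episode above 0.03 m).
It fails at once if a bar is dropped into the crock (falls in faster than 1 m/s, some 50 mm) instead of being lowered ((horizontal distance between bar_a and crock below 0.06 m and linear speed of bar_a above 1 m/s) or (horizontal distance between bar_b and crock below 0.06 m and linear speed of bar_b above 1 m/s) or (horizontal distance between bar_c and crock below 0.06 m and linear speed of bar_c above 1 m/s) or (horizontal distance between bar_d and crock below 0.06 m and linear speed of bar_d above 1 m/s)).
Of bar_a, bar_b, bar_c, bar_d only 2 to 3 are there at a start; the rules pass over those that are not, and their reading is None.
At some moment in a run one of bar_a, bar_b, bar_c, bar_d may be knocked a few centimetres aside while the robot is not near it.
It also fails if it takes over 210 s, if anything falls off the work surface, if the arm or the gripper's body presses on something with over 40 N, if the wrist force passes 120 N, or if a joint passes its speed limit or range.

ROBOT

A 7-joint arm with a two-finger parallel gripper is mounted at the origin on the work surface. World frame = base frame: x ahead of the robot, y to its left, z up, the work surface at z = 0. Lengths are in m, angles in rad, forces in N, time in s.
With the tool pointing down it reaches from about 0.4 to 0.9 m from the base axis. Payload 5.5 kg.
Tool frame: the origin (TCP) lies on the mounting face of the last link; the fingertips stand 173 mm ahead of it and the grasp point (between the pads) lies robot.grip_point_offset ahead of it (robot.grip_point_offset is the distance from the TCP to the grasp point, in m); z points along the fingers, y is the line along which they close (so a half turn about z gives the same grasp; the last joint's range is limited). The gripper opens to 85 mm and grips with 20 to 120 N. Pads are 22 mm wide; open, the fingers measure 114 mm over their backs; the gripper's body (76 mm by 85 mm) begins 54 mm behind the grasp point. The pads swing forward as they close: fully open they stand 13 mm farther back than shut.
Start: joints at [1.459, 0.501, -0.427, 1.55, 0.221, 1.138, -0.21], TCP at [0.238, -0.605, 0.405] pointing down, gripper open.
Joint ranges: [-2.88, 2.88], [-0.31, 2.03], [-1.54, 1.56], [0.2, 2.42], [-1.41, 4.55], [0.19, 2.02], [-2.57, 2.57]. Speed limits (rad/s): [2.57, 2.57, 3.14, 3.14, 3.14, 3.14, 3.14].

INTERFACE

Orientations are given as a unit quaternion [x, y, z, w].
In Python, from station import robot gives the robot as it stands. Calls block until the motion is done:
- robot.reach(position, orientation): joint-space move of the TCP to a pose.
- robot.movel(position, ori=None, max_speed=0.15, threshold=None): straight line of the TCP; ori=None keeps the orientation; max_speed is the mean speed in m/s. With threshold (N) it stops when the force on the tool has changed by that much, and returns True; else False.
- robot.movej(angles): joint-space move.
- robot.command_gripper(opening, grip_force=None): finger opening in m; grip_force is the grip in N (None keeps the last); returns when the fingers have stopped.
- robot.dwell(seconds).
- robot.inverse_kinematics(position, orientation): joint angles nearest the present ones, or None.
- robot.get_obs(): the state.
- robot.camera(name): name is "side" or "top" or "wrist"; returns the picture (420x560x3 uint8, red, green, blue); there is no depth.
- robot.get_calibration(name): a dict with "mtx" (3x3 intrinsics, pixels), "eye" and "attitude" of the camera in the world. Camera axes: x right, y down, z forward; pixel columns grow to the right and rows downward; lengths in m; the calibration is good to about 2 mm. A picture is of the moment at which its call begins: read the wrist's pose just before it. get_calibration takes no time and is no camera call; for the wrist camera it gives the pose at the moment of the call.
A pose or a line that the arm cannot do raises robot.Unreachable and nothing moves.
- robot.close_job(): hands the job in; it is judged then, once.
The state is a dict: "time_s": time; "qpos": joint angles; "joint_velocities": joint speeds; "joint_efforts": joint torques, N m; "eef_pos": TCP position; "eef_rot": TCP orientation; "ft_force": force on the tool from outside, world axes, zero at the start; "ft_torque": the same for the moment, N m; "grip_width": finger opening in m; "finger_force": force on a finger pad.
Only numpy, scipy, OpenCV 4.12 (cv2) and the standard library are available. Lean on these libraries where they do the work, as an engineer would, in place of code of your own. Each camera call takes 0.05 s, during which the arm holds its last target. There are 200 camera calls.

## Working session

There is one attempt and no reset: what is moved stays moved. The work goes in short steps, each a Python script; the robot and the scene stay as the last script left them, time stands still between calls to the robot, and variables do not carry over. Pictures are saved under pics/ and viewed, at most 14 in all, crops included, and the job is handed in when it is done.

```bash
mkdir -p pics; ls
python3 - <<'E'
from station import robot
import cv2
for n in ("top","side"):
    cv2.imwrite(f"pics/{n}0.png",robot.camera(n)[:,:,::-1]); print(n,robot.get_calibration(n))
print(robot.grip_point_offset,robot.get_obs())
E
```

```text
pics
station.py
top {'mtx': array([[451.7661746 ,   0.        , 286.48504375],
       [  0.        , 451.7661746 , 205.6937912 ],
       [  0.        ,   0.        ,   1.        ]]), 'eye': array([ 0.46651022, -0.01588941,  0.91671839]), 'attitude': array([ 0.71531339, -0.6897245 ,  0.07539008, -0.08320579])}
side {'mtx': array([[516.00247751,   0.        , 287.14617528],
       [  0.        , 516.00247751, 212.33560044],
       [  0.        ,   0.        ,   1.        ]]), 'eye': array([ 0.5737665 , -0.75565662,  0.91886233]), 'attitude': array([ 0.92854744, -0.05365694,  0.01498472, -0.3670096 ])}
0.1547 {'time_s': 0.1, 'qpos': array([ 1.45921708,  0.50180756, -0.42681322,  1.55133766,  0.22078193,
        1.13833971, -0.21030252]), 'joint_velocities': array([ 6.35292343e-04, -2.54661639e-03,  8.78715834e-05, -4.65778268e-03,
       -7.23115084e-04, -4.42280752e-04, -2.76349341e-03]), 'joint_efforts': array([-1.10427689e-02, -5.70806730e+01, -5.83859950e+00, -2.81746387e+01,
        1.05308258e-02,  5.51941470e-03,  1.52331046e-05]), 'eef_pos': array([ 0.23778246, -0.60459882,  0.40373301]), 'eef_rot': array([ 9.82489581e-01,  1.86315262e-01, -1.28840500e-04, -9.11153627e-04]), 'ft_force': array([ 0.3084839 , -0.38220719,  0.11923282]), 'ft_torque': array([-0.04591393,  0.03219427,  0.06148788]), 'finger_force': 0.0, 'grip_width': 0.08559826582788913}
```

View pics/top0.png

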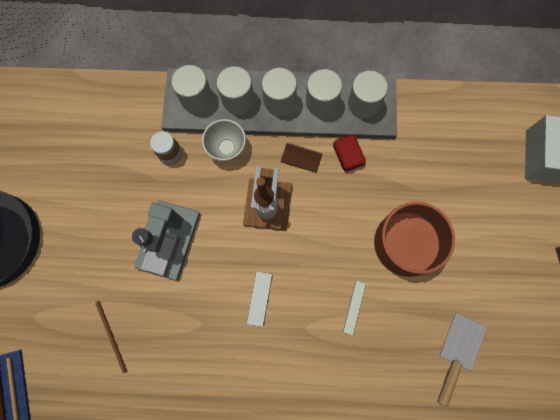

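View pics/side0.png

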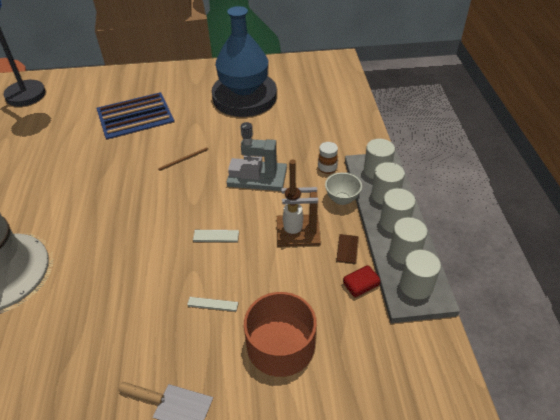

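The top picture shows the gauge near (165,243), the stand near (268,204), the crock rim near (418,238) and two bars near (260,299) and (355,307). The jar is at (163,146) and the bowl at (224,141). Next I'll enlarge.

```bash
cat > h.py <<'E'
import numpy as np, cv2
from scipy.spatial.transform import Rotation as R
from station import robot
def pix(name,u,v,z,cal=None):
    c=cal or robot.get_calibration(name); d=R.from_quat(c["attitude"]).apply(np.linalg.inv(c["mtx"])@[u,v,1.]); e=np.array(c["eye"])
    return e+d*(z-e[2])/d[2]
def proj(name,P,cal=None):
    c=cal or robot.get_calibration(name); q=c["mtx"]@R.from_quat(c["attitude"]).inv().apply(np.array(P)-c["eye"]); return q[:2]/q[2]
E
python3 - <<'E'
import cv2,numpy as np
im=cv2.imread("pics/top0.png")
def t(u,v):
    a=cv2.resize(im[v:v+75,u:u+100],None,fx=4,fy=4,interpolation=cv2.INTER_CUBIC)
    for i in range(0,100,20):cv2.putText(a,str(u+i),(i*4,10),0,.35,(0,255,255));cv2.line(a,(i*4,0),(i*4,4),(0,255,255))
    for i in range(0,75,15):cv2.putText(a,str(v+i),(0,i*4+4),0,.35,(0,255,0));
    return a
cv2.imwrite("pics/c1.png",np.vstack([np.hstack([t(120,200),t(220,160)]),np.hstack([t(225,262),t(300,270)])]))
from h import *
hsv=cv2.cvtColor(im,cv2.COLOR_BGR2HSV)
m=((hsv[...,1]<60)&(hsv[...,2]>140)).astype(np.uint8)
n,l,s,c=cv2.connectedComponentsWithStats(m)
for i in range(1,n):
    if s[i,4]>150 and 250<c[i,1]<400:
        p=np.argwhere(l==i)[:,::-1].astype(np.float32)
        P=np.array([pix("top",u,v,.008)[:2] for u,v in p])*1000
        b=cv2.minAreaRect(P.astype(np.float32)); e=np.linalg.eigh(np.cov(P.T))[1][:,1]
        print(c[i],b,P.mean(0),np.degrees(np.arctan2(e[1],e[0])))
# crock ellipse
red=((hsv[...,0]<10)&(hsv[...,1]>140)&(hsv[...,2]>60)).astype(np.uint8)[:,370:]
n,l,s,c=cv2.connectedComponentsWithStats(red);i=1+s[1:,4].argmax();print(s[i])
cs=cv2.findContours((l==i).astype(np.uint8),0,2)[0];h=max(cs,key=len)[:,0]+[370,0]
P=np.array([pix("top",u,v,.085)[:2] for u,v in h]);print(cv2.minEnclosingCircle((P*1000).astype(np.float32)))
E
```

```text
[153.51295337 263.06476684] ((548.4166259765625, 259.1690979003906), (46.6812744140625, 37.76084899902344), 75.8528060913086) [546.39300918 260.76565293] 63.97347932135311
[258.94076655 298.86062718] ((484.486572265625, 45.298309326171875), (31.4969539642334, 104.29228973388672), 82.26622009277344) [484.05978506  45.36364845] 172.19984438264265
[354.06505576 307.59479554] ((474.80084228515625, -141.96714782714844), (19.164953231811523, 103.74690246582031), 75.8630599975586) [ 474.20911443 -141.93489264] 165.7765855268874Traceback (most recent call last):
  File "<stdin>", line 16, in <module>
  File "h.py", line 5, in pix
    c=cal or robot.get_calibration(name); d=R.from_quat(c["attitude"]).apply(np.linalg.inv(c["mtx"])@[u,v,1.]); e=np.array(c["eye"])
             ~~~~~~~~~~~~~~~~~~~~~^^^^^^
ValueError: time passes only in moves, steps and waits
```

View pics/c1.png

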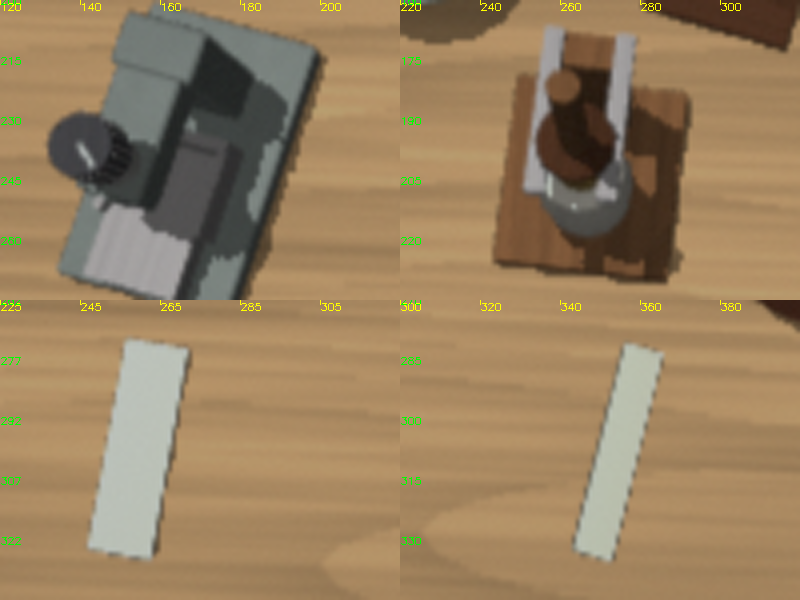

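The crop shows gauge base corners at (200,212) and (134.5,268), and the knob top centre at (141.5,236.5). The brush handle top is at (260.5,181). The stand base corners are (244,225.5), (286,230.5), (292.5,183) and (249,179). The bars measure 31.5 mm and 19 mm wide, so they are bar_d and bar_b.

```bash
cat > cal.py <<'E'
from h import *
im=cv2.imread("pics/top0.png");hsv=cv2.cvtColor(im,cv2.COLOR_BGR2HSV);c0=robot.get_calibration("top");cs_=robot.get_calibration("side")
p=lambda u,v,z:np.round(pix("top",u,v,z,c0)*1000,1)[:2]
print("knob",p(141.5,236.5,.167)); print("handle",p(260.5,181,.22),"collar",p(264.25,195,.131))
g=np.array([p(200,212,.018),p(134.5,268,.018),p(178,279,.018)]);m=np.array([[90,-45],[-55,45],[-55,-45]])
def fit(m,g):
    mm,gg=m-m.mean(0),g-g.mean(0);a=np.arctan2((mm[:,0]*gg[:,1]-mm[:,1]*gg[:,0]).sum(),(mm*gg).sum())
    Rm=np.array([[np.cos(a),-np.sin(a)],[np.sin(a),np.cos(a)]]);t=g.mean(0)-Rm@m.mean(0);return t,np.degrees(a),g-(m@Rm.T+t)
print(fit(m,g))
s=np.array([p(243.75,225.5,.012),p(286.25,230.5,.012),p(292.5,183,.012),p(249.25,178.75,.012)]);print(s);print(fit(np.array([[-50,45],[-50,-45],[50,-45],[50,45]]),s))
print("prong",p(253.5,207.75,.125),p(258.25,167,.125))
for nm,roi,c in (("top",(370,190,100,110),c0),("side",(235,285,90,95),cs_)):
    I=cv2.cvtColor(cv2.imread(f"pics/{nm}0.png"),cv2.COLOR_BGR2HSV);x,y,w,h=roi;q=I[y:y+h,x:x+w]
    red=((q[...,0]<12)&(q[...,1]>150)&(q[...,2]>50)).astype(np.uint8)
    h=max(cv2.findContours(red,0,1)[0],key=len)[:,0]+[x,y]
    from scipy.optimize import least_squares
    th=np.linspace(0,2*np.pi,90)
    def sil(o):
        P=np.array([proj(nm,[o[0]+.068*np.cos(t),o[1]+.068*np.sin(t),z],c) for z in(0,.085) for t in th])
        return cv2.convexHull(P.astype(np.float32))
    f=lambda o:[cv2.pointPolygonTest(sil(o),tuple(map(float,k)),True) for k in h]
    r=least_squares(f,[.55,-.28],diff_step=1e-3,loss="soft_l1");print(nm,r.x,np.sqrt(np.mean(r.fun**2)))
E
python3 cal.py
```

```text
knob [576.  237.1]
handle [664.7  38. ] collar [664.2  36.8]
(array([577.53603275, 237.80722587]), np.float64(-13.43503128233129), array([[-2.31767485,  0.47214063],
       [-0.09658076,  0.14539954],
       [ 2.4142556 , -0.61754017]]))
[[628.7  83.5]
 [621.5  -3.4]
 [721.9 -12.6]
 [727.9  77.8]]
(array([675.   ,  36.325]), np.float64(-4.264128559505637), array([[ 0.21564603, -1.4181546 ],
       [-0.29245799,  1.43271463],
       [ 0.38435397, -0.3318454 ],
       [-0.30754201,  0.31728537]]))
prong [641.4  55.4] [718.3  50.8]
top [ 0.59649268 -0.23782304] 7.169043084966945
side [ 0.60698751 -0.24966356] 2.0519351772902694
```

```bash
cat > ov.py <<'E'
from h import *
import sys
G=[.5765,.2375,np.radians(-13.4)];C=[float(sys.argv[1]),float(sys.argv[2])]
out=[]
for nm,rois in (("top",((120,200),(368,197))),("side",((215,120),(235,290)))):
    c=robot.get_calibration(nm)
    row=[]
    for (u,v) in rois:
        a=cv2.resize(cv2.imread(f"pics/{nm}0.png")[v:v+75+15,u:u+100],None,fx=4,fy=4,interpolation=cv2.INTER_CUBIC)[:300]
        if nm=="side" or u>300: a=cv2.resize(cv2.imread(f"pics/{nm}0.png")[v:v+90,u:u+120],(400,300),interpolation=cv2.INTER_CUBIC);k=400/120
        else:k=4
        def ln(P,col):
            q=np.array([(proj(nm,x,c)+.5-[u,v])*k-.5 for x in P]);cv2.polylines(a,[np.round(q*8).astype(np.int32)],True,col,1,cv2.LINE_AA,3)
        co,si=np.cos(G[2]),np.sin(G[2]);T=lambda x,y,z:[G[0]+co*x-si*y,G[1]+si*x+co*y,z]
        ln([T(x,y,.018) for x,y in((-.055,-.045),(.09,-.045),(.09,.045),(-.055,.045))],(0,0,255))
        ln([T(x,y,.040) for x,y in((-.052,-.023),(.02,-.023),(.02,.023),(-.052,.023))],(0,255,255))
        ln([T(x,y,.115) for x,y in((-.017,-.016),(.044,-.016),(.044,.016),(-.017,.016))],(255,255,0))
        th=np.linspace(0,6.28,60)
        ln([T(.014*np.cos(t),.014*np.sin(t),.167) for t in th],(0,255,0))
        for r,z,col in((.068,.085,(255,255,0)),(.062,.085,(0,255,0)),(.068,0,(255,0,255)),(.062,.008,(0,255,255))): ln([[C[0]+r*np.cos(t),C[1]+r*np.sin(t),z] for t in th],col)
        row.append(a)
    out.append(np.hstack(row))
cv2.imwrite(f"pics/ov{sys.argv[3]}.png",np.vstack(out))
E
python3 -c "
from h import *
print(pix('top',417.5,239,.085))"
python3 ov.py 0.607 -.2497 1
```

```text
[ 0.60182907 -0.24811048  0.085     ]
```

View pics/ov1.png

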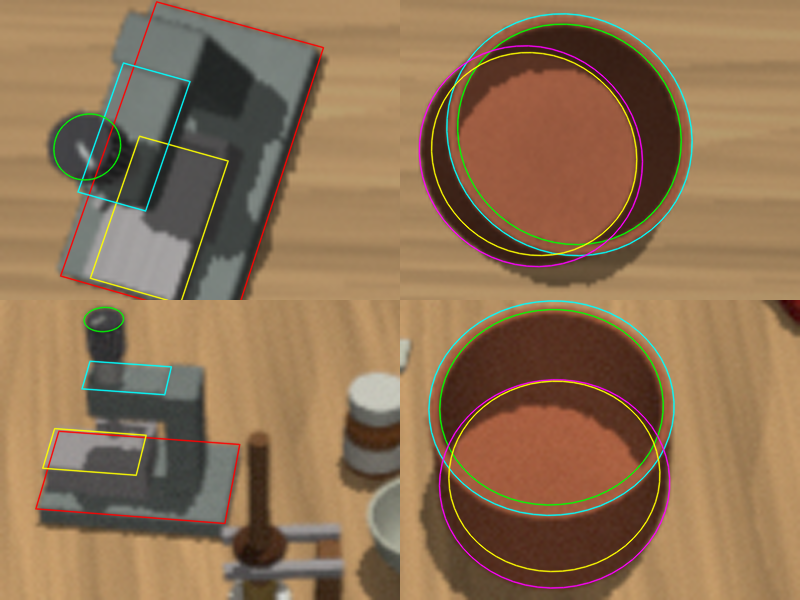

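The overlay shows the crock model on the rim in both views at (0.607, -0.250). The gauge model is within about 2 mm at (0.577, 0.238), yaw -13.4°. Now the brush.

```bash
cat >> h.py <<'E'
OFF=robot.grip_point_offset
G=np.array([.577,.238]);GY=np.radians(-13.4);C=np.array([.607,-.2497]);S=np.array([.6645,.0375]);SY=np.radians(-4.2)
def q(psi): return (R.from_euler("z",psi)*R.from_euler("x",np.pi)).as_quat()
def tcp(x,y,z): return np.array([x,y,z+OFF])   # z = height of grasp point
def d(a): return np.array([np.cos(a),np.sin(a)])
def st(m=""):
    o=robot.get_obs();print(m,"t%.1f"%o["time_s"],"tcp",o["eef_pos"].round(4),"F",o["ft_force"].round(1),"w %.4f ff %.1f q7 %.2f"%(o["grip_width"],o["finger_force"],o["qpos"][6]))
def snap(name,f,roi=None,k=1):
    a=robot.camera(name)[:,:,::-1]
    if roi: u,v,w,h=roi;a=cv2.resize(a[v:v+h,u:u+w],None,fx=k,fy=k,interpolation=cv2.INTER_CUBIC)
    cv2.imwrite(f"pics/{f}.png",a)
E
python3 - <<'E'
from h import *
for p in (0,np.pi): print("knob ik",p,robot.inverse_kinematics(tcp(*G,.158),q(p)))
robot.reach(tcp(*S,.30),q(SY)); robot.movel(tcp(*S,.18)); st("at")
robot.command_gripper(0.0,80); st("grip")
robot.movel(tcp(*S,.194),max_speed=.06); st("up")
o=S-.075*d(SY); robot.movel(tcp(*o,.194)); robot.movel(tcp(*o,.30)); st("out")
snap("side","b1",(215,80,200,150),2)
E
```

```text
knob ik 0 [ 0.16634652  0.6811025  -0.85535079  1.68655589  0.58090282  1.047212
 -2.45105456]
knob ik 3.141592653589793 [ 0.37686006  0.95746052 -1.30562172  1.68028568  0.96319926  1.29124722
  0.4399432 ]
at t3.8 tcp [0.665  0.0378 0.3358] F [0.4 0.6 0.8] w 0.0853 ff 0.0 q7 -2.14
grip t4.4 tcp [0.6646 0.0373 0.335 ] F [-0.1 -0.8  1.9] w 0.0123 ff 77.8 q7 -2.14
up t4.8 tcp [0.6646 0.0377 0.3493] F [-0.1  0.1 -0.5] w 0.0125 ff 77.8 q7 -2.14
out t6.3 tcp [0.5895 0.0427 0.4538] F [-0.1 -0.2 -1.6] w 0.0122 ff 77.9 q7 -2.09
```

View pics/b1.png

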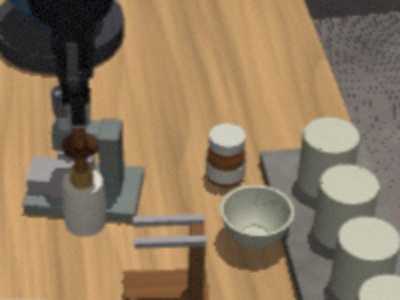

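The brush is held upright, clear of the fork, with its bristles at crop pixel (85,205). Now the brushing.

Run:
```python
from h import *
robot.movel(tcp(.56,-.1,.30)); robot.movel(tcp(*C,.30)); robot.movel(tcp(*C,.182)); st("in")
w=C+[-.041,0]
robot.movel(tcp(*w,.182),max_speed=.06); robot.dwell(.2); st("floor")
for i in range(2):
    robot.movel(tcp(*w,.232),max_speed=.08); robot.dwell(.25); st("rim")
    if i==0: robot.movel(tcp(*w,.182),max_speed=.08); robot.dwell(.25); st("floor")
    if i==0: snap("side","b2",(215,225,160,160),3)
robot.movel(tcp(*C,.232)); robot.movel(tcp(*C,.30)); o=S-.075*d(SY)
robot.movel(tcp(*C,.30)); robot.movel(tcp(.56,-.1,.30)); robot.movel(tcp(*o,.30)); robot.movel(tcp(*o,.194)); st()
snap("side","b3",(215,120,200,150),3)
```

```text
in t9.6 tcp [ 0.6076 -0.2495  0.3378] F [0.3 0.4 0.7] w 0.0125 ff 77.9 q7 -1.69
floor t10.7 tcp [ 0.5663 -0.2495  0.3367] F [ 0.1 -0.3 -0.2] w 0.0121 ff 77.9 q7 -1.67
rim t11.7 tcp [ 0.5658 -0.2497  0.3861] F [-1.7 -0.4 -1.6] w 0.0118 ff 77.9 q7 -1.64
floor t12.7 tcp [ 0.5662 -0.2497  0.3373] F [ 1.   0.2 -1. ] w 0.0122 ff 77.9 q7 -1.67
rim t13.8 tcp [ 0.5658 -0.2497  0.3861] F [-0.1  0.3 -1.3] w 0.0123 ff 77.9 q7 -1.64
 t18.3 tcp [0.5901 0.0431 0.3496] F [-0.1 -0.2 -0.6] w 0.0122 ff 77.9 q7 -2.17
```

```bash
python3 -c "
import cv2,numpy as np
a=cv2.imread('pics/b2.png');b=cv2.imread('pics/b3.png')
cv2.imwrite('pics/b23.png',np.hstack([cv2.resize(a,(350,350)),cv2.resize(b,(450,350))]))"
```

```text
(no output)
```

View pics/b23.png

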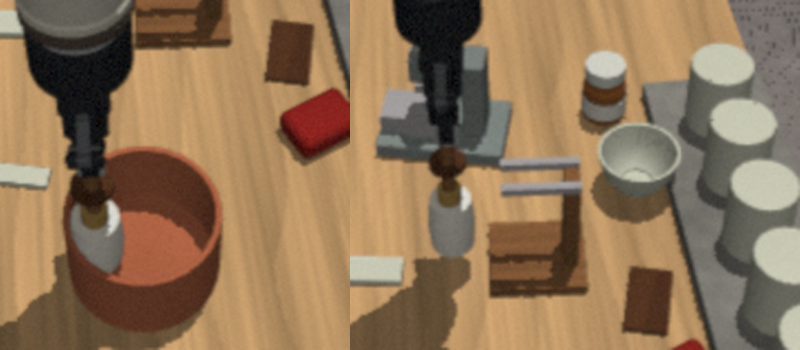

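The left half shows the bristles against the crock's near wall. The right half shows the brush upright in front of the fork. Hanging it back.

```bash
cat >> h.py <<'E'
def bars():
    c=robot.get_calibration("top");im=robot.camera("top");hsv=cv2.cvtColor(im,cv2.COLOR_RGB2HSV)
    m=((hsv[...,1]<60)&(hsv[...,2]>140)).astype(np.uint8);n,l,s,ce=cv2.connectedComponentsWithStats(m);out=[]
    for i in range(1,n):
        if s[i,4]>150 and ce[i,1]>220:
            P=np.array([pix("top",u,v,.008,c)[:2] for v,u in np.argwhere(l==i)])
            (_,_),(a,b),_=cv2.minAreaRect((P*1000).astype(np.float32));e=np.linalg.eigh(np.cov(P.T))[1][:,1]
            e=e*np.sign(e[0])
            if max(a,b)>85: out.append((min(a,b),max(a,b),P.mean(0),np.arctan2(e[1],e[0])))
    return sorted(out,key=lambda r:r[0])
E
python3 - <<'E'
from h import *
robot.movel(tcp(*S,.194),max_speed=.08); st(); robot.movel(tcp(*S,.1805),max_speed=.05); st("down")
robot.command_gripper(.05); robot.dwell(.4); st("open")
robot.movel(tcp(*S,.30)); robot.reach(tcp(.45,.2,.32),q(np.radians(-14))); st()
snap("side","s2",(215,80,200,150),2); snap("top","t2"); print(bars())
E
```

```text
t19.4 tcp [0.6641 0.0377 0.3487] F [-0.2 -1.  -1.1] w 0.0118 ff 77.9 q7 -2.14
down t19.8 tcp [0.6644 0.0374 0.335 ] F [-0.4  0.5  1.7] w 0.0116 ff 78.1 q7 -2.15
open t20.7 tcp [0.6645 0.0375 0.3352] F [ 0.4 -0.1 -0.2] w 0.0503 ff 0.0 q7 -2.15
 t22.7 tcp [0.4513 0.1989 0.4747] F [ 0.6 -0.7  0.5] w 0.0498 ff 0.0 q7 -2.50
[(20.253196716308594, 103.71011352539062, array([ 0.47419437, -0.14186895]), np.float64(-0.2494824752844303)), (31.557931900024414, 104.29228973388672, array([0.48396352, 0.04536078]), np.float64(-0.13560311418559215)), (63.6143913269043, 88.85816955566406, array([ 0.41981443, -0.35253979]), np.float64(-0.4019200739385682))]
```

```bash
python3 -c "
import cv2,numpy as np
a=cv2.imread('pics/s2.png');b=cv2.imread('pics/t2.png')
cv2.imwrite('pics/st2.png',np.hstack([a,cv2.resize(b,(400,300))]))"
```

```text
(no output)
```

View pics/st2.png

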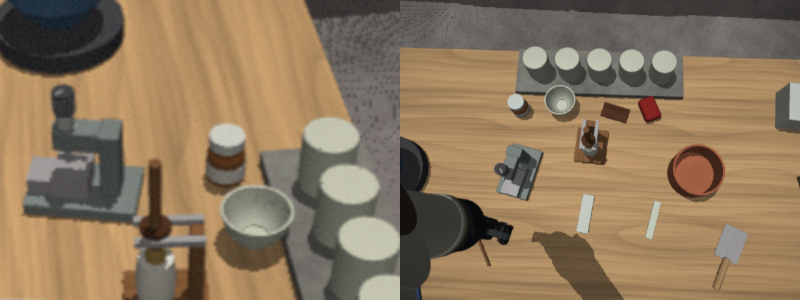

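The brush hangs in the fork and both bars are unmoved. Next I pick the 20 mm bar and lay it on the anvil.

```bash
cat >> h.py <<'E'
ZT=.173
def pick(bar):
    w,L,p,a=bar; g=p-.037*d(a); robot.command_gripper(w/1000+.016,60)
    robot.reach([*g,.30],q(a+np.pi)); robot.movel([*g,ZT+.02]); hit=robot.movel([*g,ZT-.012],max_speed=.03,threshold=4)
    z=robot.get_obs()["eef_pos"][2]; st(f"hit {hit}"); robot.movel([*g,z+.003],max_speed=.03)
    robot.command_gripper(0,60); st("gripped"); robot.movel([*g,.30]); st("lifted"); return z
def lay(h):   # h: TCP height above bar's underside when held
    b=G-.037*d(GY)-.037*d(GY); o=b-.10*d(GY)
    robot.reach([*o,.30],q(GY+np.pi)); robot.movel([*o,.0435+h]); robot.movel([*b,.0435+h],max_speed=.08)
    st("in"); robot.movel([*b,.0395+h],max_speed=.02,threshold=5); st("laid")
E
python3 - <<'E'
from h import *
b=bars()[0]; print(b); z=pick(b)
robot.movel([.45,.1,.30]); h=z+.003; print("h",h); lay(h)
snap("side","l1",(215,110,120,90),5)
E
```

```text
(19.868316650390625, 103.7469253540039, array([ 0.47412729, -0.14183305]), np.float64(-0.24863872011910912))
hit True t27.5 tcp [ 0.4382 -0.1327  0.1725] F [-1.5 -0.1  7.6] w 0.0356 ff 4.0 q7 0.58
gripped t28.0 tcp [ 0.4382 -0.1327  0.1756] F [-1.3 -0.2  4.8] w 0.0175 ff 58.7 q7 0.59
lifted t29.0 tcp [ 0.4378 -0.1328  0.2992] F [-0.3 -0.4 -0.6] w 0.0179 ff 58.5 q7 0.75
h 0.17548117384910294
in t33.5 tcp [0.5044 0.2554 0.219 ] F [-0.3 -0.2  0.1] w 0.0176 ff 58.5 q7 0.06
laid t33.8 tcp [0.5047 0.2556 0.2152] F [-0.7 -0.4  6.6] w 0.0175 ff 59.3 q7 0.06
```

View pics/l1.png

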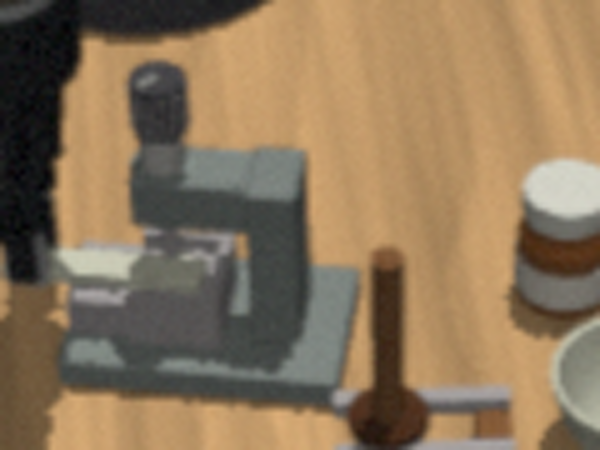

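The bar lies flat on the anvil with its far end past the spindle at crop pixel (205,280). Now release it and turn the knob.

```bash
cat >> h.py <<'E'
def psi(): 
    x=R.from_quat(robot.get_obs()["eef_rot"]).apply([1,0,0]); return np.arctan2(x[1],x[0])
def spin(a):
    j=np.array(robot.get_obs()["qpos"]); n=max(1,int(np.ceil(abs(a)/.9)))
    for i in range(n): j[6]+=a/n; robot.movej(j)
def clamp(turn=2.7):
    o=robot.get_obs()["eef_pos"]; robot.command_gripper(robot.get_obs()["grip_width"]+.016); robot.movel([o[0],o[1],.36])
    robot.command_gripper(.055); robot.reach(tcp(*G,.24),q(np.pi+GY)); j=np.array(robot.get_obs()["qpos"])
    p0=psi(); spin(-.3); dp=(psi()-p0+np.pi)%(2*np.pi)-np.pi; cw=1 if dp>0 else -1   # sign of q7 that is clockwise from above
    j[6]=-cw*turn/2; robot.movej(j); pos=robot.get_obs()["eef_pos"]; print("dp",dp,"cw",cw,psi())
    robot.movel(tcp(*G,.157)); robot.command_gripper(0,40); st("knob")
    spin(cw*turn); robot.dwell(.5); T=robot.get_obs()["ft_torque"]; st("clamped"); print(T)
    return cw
E
python3 - <<'E'
from h import *
print("cw",clamp()); print(psi()); snap("side","k1",(215,110,120,90),5)
E
```

```text
dp -0.29432665223348664 cw -1 -2.3402948971270905
knob t38.7 tcp [0.5763 0.2395 0.3134] F [-4.2  0.9  6.4] w 0.0268 ff 39.6 q7 1.29
clamped t41.8 tcp [0.5758 0.239  0.3135] F [-4.4 -4.5  4.1] w 0.0268 ff 39.9 q7 -1.40
[-1.13857979  0.88263136  0.07379388]
cw -1
1.246737397707676
```

View pics/k1.png

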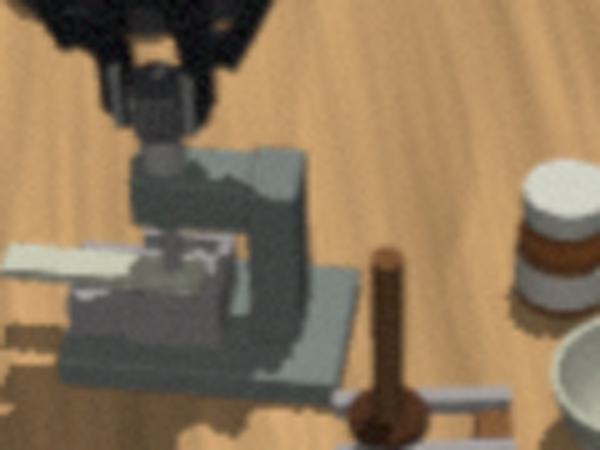

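The spindle (crop pixel (172,250)) is down on the bar and the bar is still flat. I'll confirm with the mean torque, then back off, retrieve the bar and lower it into the crock.

```bash
cat >> h.py <<'E'
def tz(m):
    v=[]
    for _ in range(12): v.append(robot.get_obs()["ft_torque"][2]); robot.dwell(.02)
    print(m,"Tz %.3f"%np.mean(v))
def release(cw,back=2.4):
    tz("clamped"); spin(-cw*.3); tz("eased"); spin(-cw*(back-.3)); tz("open")
    robot.command_gripper(.055); robot.movel(tcp(*G,.24)); st("off")
def fetch(w,h):   # regrasp the bar on the anvil, draw it out
    b=G-.074*d(GY); robot.command_gripper(w/1000+.016,60); robot.reach([*b,.36],q(GY+np.pi)); robot.movel([*b,.040+h])
    robot.command_gripper(0,60); st("regrip"); robot.movel([*b,.0435+h],max_speed=.05); o=b-.10*d(GY)
    robot.movel([*o,.0435+h],max_speed=.1); robot.movel([*o,.30]); st("drawn")
def crock(z,a=GY):
    g=C-.034*d(a); robot.movel([.45,.0,.32]); robot.reach([*g,.34],q(a+np.pi)); st("over")
    robot.movel([*g,.23]); robot.movel([*g,z],max_speed=.06,threshold=6); st("low")
    robot.command_gripper(robot.get_obs()["grip_width"]+.010); robot.dwell(.4); robot.movel([*g,.34]); st("out")
E
python3 - <<'E'
from h import *
release(-1); snap("side","r1",(215,110,120,90),3); fetch(20,.1755); snap("side","r2",(145,110,180,135),3)
E
python3 -c "
import cv2,numpy as np
a=cv2.imread('pics/r1.png');b=cv2.imread('pics/r2.png')
cv2.imwrite('pics/r12.png',np.hstack([cv2.resize(a,(380,300)),cv2.resize(b,(400,300))]))"
```

```text
clamped Tz 0.049
eased Tz -0.006
open Tz -0.022
off t46.1 tcp [0.5769 0.2376 0.3941] F [ 0.7 -0.9  0.1] w 0.0551 ff 0.0 q7 1.05
regrip t48.6 tcp [0.5054 0.2555 0.2165] F [ 0.5 -0.3  4.4] w 0.0176 ff 58.6 q7 0.13
drawn t50.7 tcp [0.4078 0.2777 0.2995] F [ 0.9 -0.2 -0.7] w 0.0175 ff 58.6 q7 0.06
```

View pics/r12.png

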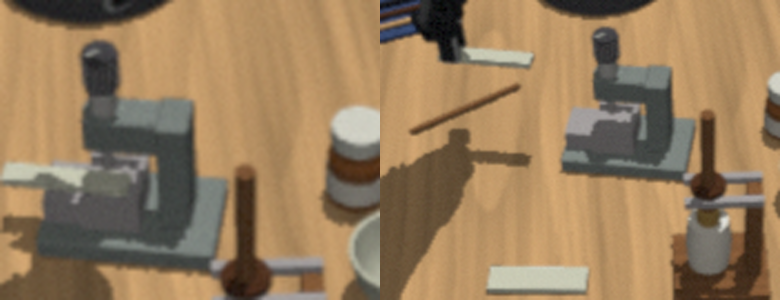

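The torque change confirms the clamping, the gauge is open again, and the bar is held level. Lowering it into the crock.

Run:
```python
from h import *
crock(.193); robot.reach([.42,-.05,.36],q(np.pi)); snap("side","c2",(215,225,160,120),4); print(bars())
```

```text
over t53.9 tcp [ 0.5738 -0.2394  0.3401] F [1.  0.3 0.1] w 0.0172 ff 58.6 q7 1.09
low t55.2 tcp [ 0.5745 -0.2433  0.2039] F [ 2.2 -1.7 -0.3] w 0.0174 ff 61.5 q7 1.00
out t56.9 tcp [ 0.5734 -0.242   0.3388] F [0.4 0.1 0.6] w 0.0274 ff 0.0 q7 1.09
[(19.575695037841797, 101.0788345336914, array([ 0.61248012, -0.25303083]), np.float64(-0.2853600316271639)), (31.4969539642334, 104.29228973388672, array([0.48405979, 0.04536365]), np.float64(-0.13613839769081687)), (43.8675537109375, 135.46092224121094, array([ 0.31967441, -0.0103402 ]), np.float64(0.5372077854491917)), (48.33778762817383, 251.62564086914062, array([ 0.3720146 , -0.21172416]), np.float64(0.6045714679552657)), (63.323612213134766, 88.26055908203125, array([ 0.41977556, -0.35294162]), np.float64(-0.386629104595314)), (151.10594177246094, 199.3460693359375, array([ 0.34589693, -0.11420801]), np.float64(0.8698641039570287))]
```

View pics/c2.png

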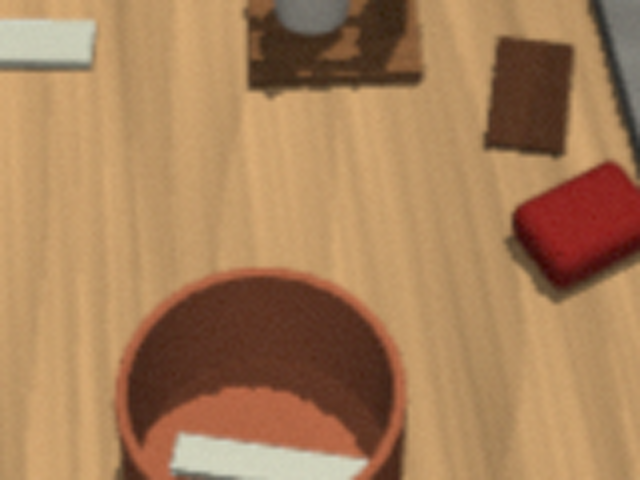

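The 20 mm bar lies flat on the crock floor. Now the 32 mm bar.

Run:
```python
from h import *
b=[x for x in bars() if 28<x[0]<36 and 98<x[1]<110][0]; print(b); z=pick(b); h=z+.003; open("hd","w").write(str(h))
robot.movel([.42,.1,.30]); lay(h); snap("side","l2",(215,110,120,90),5)
```

```text
(31.4969539642334, 104.29228973388672, array([0.48405979, 0.04536365]), np.float64(-0.13613839769081687))
hit True t60.6 tcp [0.4474 0.0506 0.1709] F [-2.4 -1.2 10. ] w 0.0477 ff 5.2 q7 0.42
gripped t61.1 tcp [0.4473 0.0504 0.174 ] F [-1.6 -0.6  5.5] w 0.0301 ff 59.3 q7 0.43
lifted t62.1 tcp [0.447  0.05   0.2993] F [ 0.7  0.6 -0.1] w 0.0305 ff 59.2 q7 0.65
in t65.5 tcp [0.5044 0.2555 0.2174] F [ 0.3 -0.5 -0.4] w 0.0297 ff 59.2 q7 0.17
laid t65.8 tcp [0.5047 0.2556 0.2137] F [-0.4 -1.3  6.4] w 0.0300 ff 60.1 q7 0.17
```

View pics/l2.png

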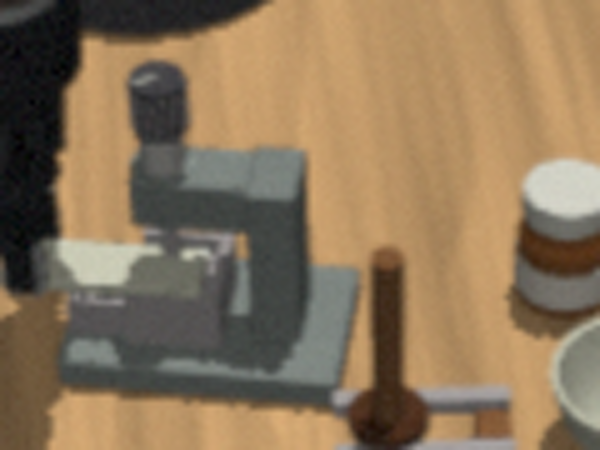

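The wide bar lies flat between the fences, far end near (205,280). Clamp, back off, fetch, lower.

```bash
python3 - <<'E'
from h import *
h=float(open("hd").read()); cw=clamp(); snap("side","k2",(215,110,120,90),3); release(cw); fetch(32,h); snap("side","r4",(145,110,180,135),3)
E
python3 -c "
import cv2,numpy as np
a=cv2.imread('pics/k2.png');b=cv2.imread('pics/r4.png')
cv2.imwrite('pics/r34.png',np.hstack([cv2.resize(a,(380,300)),cv2.resize(b,(400,300))]))"
```

```text
dp -0.2943148569518361 cw -1 -2.4532727988443392
knob t70.5 tcp [0.5765 0.2396 0.3135] F [-3.5  1.4  5.5] w 0.0268 ff 39.6 q7 1.29
clamped t73.6 tcp [0.5757 0.2389 0.3135] F [-5.2 -3.5  3.6] w 0.0269 ff 39.8 q7 -1.41
[-1.10393468  0.984293    0.06769928]
clamped Tz 0.051
eased Tz -0.020
open Tz 0.006
off t77.9 tcp [0.5768 0.2376 0.3941] F [0.9 0.3 0.4] w 0.0552 ff 0.0 q7 1.05
regrip t80.2 tcp [0.5054 0.2554 0.215 ] F [-0.5  0.6  4.7] w 0.0298 ff 58.6 q7 0.24
drawn t82.3 tcp [0.4078 0.2777 0.2995] F [-0.5  0.2 -0.5] w 0.0300 ff 58.9 q7 0.19
```

View pics/r34.png

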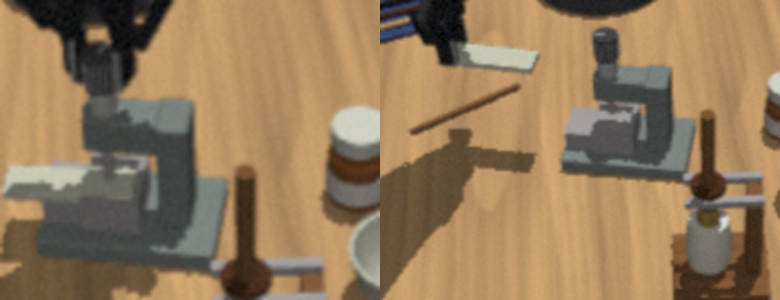

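The left half shows the bar clamped; the right shows it drawn out level, with the gauge open. Into the crock.

Run:
```python
from h import *
crock(.203); robot.reach([.40,.05,.40],q(np.pi)); robot.dwell(.5); st()
snap("side","f1",(195,110,210,270),2)
```

```text
over t85.4 tcp [ 0.5739 -0.2393  0.34  ] F [-0.1  1.3 -0.9] w 0.0298 ff 58.9 q7 1.25
low t86.7 tcp [ 0.5749 -0.2428  0.2117] F [-2.8 -1.   7.7] w 0.0293 ff 60.9 q7 1.15
out t88.4 tcp [ 0.5734 -0.242   0.3389] F [-0.4  0.5 -0.9] w 0.0393 ff 0.0 q7 1.25
 t90.2 tcp [0.4001 0.0499 0.4   ] F [-0.2  0.1  1. ] w 0.0393 ff 0.0 q7 1.19
```

View pics/f1.png

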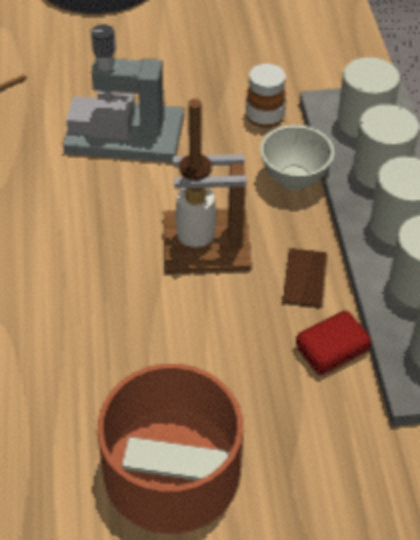

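The wide bar lies in the crock at (175,458). The brush hangs in its stand, the gauge is open, and the jar and bowl are untouched.

```bash
python3 -c "
from h import *
print(robot.close_job())"
```

```text
the job is handed in; nothing more can be done
None
```

The job is handed in at about 90 s, with no verdict returned: I brushed the crock twice and hung the brush back, then clamped both bars present (20 mm, then 32 mm) and lowered them into the crock, leaving the gauge backed off.

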